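Pick the split ring out of the rod lathe's drive head

ROBOT

A 6-joint arm with a two-finger parallel gripper is mounted at the origin on the work surface. World frame = base frame: x ahead of the robot, y to its left, z up, the work surface at z = 0. Lengths are in m, angles in rad, forces in N, time in s.
With the tool pointing down it reaches from about 0.25 to 0.8 m from the base axis. Payload 3.9 kg.
Tool frame: the origin (TCP) lies between the finger pads; the fingertips stand 25 mm ahead of it and the grasp point (between the pads) lies 6 mm ahead of it (manip.nose_length is the distance from the TCP to the fingertips, in m); z points along the fingers, y is the direction in which the jaws open and shut (so a half turn about z gives the same grasp; the last joint's range is limited). The gripper opens to 85 mm and grips with 20 to 120 N. Pads are 22 mm wide; open, the fingers measure 114 mm over their backs; the gripper's body (76 mm by 85 mm) begins 54 mm behind the grasp point. The pads swing forward as they close: fully open they stand 13 mm farther back than shut.
Start: joints at [1.123, 0.26, -0.138, 1.173, 0, 1.571], TCP at [0.227, 0.473, 0.256] pointing down, gripper open.
Joint ranges: [-2.78, 2.78], [-0.83, 1.72], [-1.28, 1.37], [-1.9, 2.12], [-1.57, 1.48], [-3.14, 3.14]. Speed limits (rad/s): [2.57, 2.57, 3.14, 3.14, 3.14, 3.14].

INTERFACE

Orientations are given as a unit quaternion [w, x, y, z].
In Python, from cell import manip, imaging gives the robot as it stands.
- The arm moves only by the shell command python3 -m creep 'ROWS'. ROWS is JSON, a list of rows, each a list of 7 numbers: the turn, a rotation vector about the tool's x, y, z in units of 8 degrees (1.0 is 8 degrees), then the shift along the tool's x, y, z in units of 30 mm (1.0 is 30 mm), then the closure, from -1 (fully open) to 1 (shut). In form: [[wx, wy, wz, tx, ty, tz, jaw], ...]. A call has 1 to 12 rows; each row shifts and turns the commanded pose from where the row before left it, along the tool's axes as they then stand; what a row does not reach is not made up. A row lasts 1/8 s, in which the tool goes at most 62.5 mm and 10.7 degrees, less where a joint would pass 70% of its speed; a pose out of reach is approached as far as the arm can. A call is refused whole if a number of a shift passes 1 or a number of a turn 1, either way. A call with a gripper value outside its range is refused whole. The fingers move at their own pace and stop on an object; the grip force is fixed at half the most. Time passes only in rows, so rows that do not move let the fingers close. It gives the time, the measured TCP pose, the force and the opening at its end, in the units of the state.
- manip.read_state(): the state, without advancing time (a new reading comes with each control period).
- imaging.camera(name): name is "scene" or "top" or "wrist"; returns a dict with "image" (420x560x3 uint8, red, green, blue), "K" (3x3 intrinsics, pixels), "rvec" (rotation vector, rad) and "tvec" (3), from world to camera coordinates, as OpenCV has them. Camera axes: x right, y down, z forward; pixel columns grow to the right and rows downward; lengths in m; the calibration is good to about 2 mm. The wrist camera is an equidistant fisheye: a pixel r from the principal point sees the ray r / f radians off the axis. A picture is of the moment at which its call begins. There is no depth.
- manip.job_done(): hands the job in, once; it reports no verdict.
The state is a dict: "time": time; "joints": joint angles; "dq": joint speeds; "tau": joint torques, N m; "position": TCP position; "tool_rot": TCP orientation; "wrist_force": force on the tool from outside, world axes, zero at the start; "moment": the same for the moment, N m; "opening": finger opening in m.
Only numpy, scipy, OpenCV 4.12 (cv2) and the standard library are available. Lean on these libraries where they do the work, as an engineer would, in place of code of your own. Each camera call takes 0.05 s, during which the arm holds its last target. There are 200 camera calls.

TASK

Take the hooked pick from its stand, feel gently with its foot which end of the split ring in the lathe's drive head is free underneath (a hidden spacer blocks the other), slide it under that end and lift it up out of the groove past its sprung tab. Hang the pick back upright in its stand and take the ring off and lay it flat in the grey parts tray. The bearing below marks easily, so never press the pick on the head with more than about 8 N; lift the ring without forcing it, and leave the other things on the bench where they are.

Things in the scene. Friction and masses are not known exactly. Their poses are not given: they have to be found in the camera images.
- head: Rod lathe drive head lying face up, fixed: aluminium block 120 x 120 mm, 45 mm high. Origin: centre of its underside; z up. Its flat top has a ring-shaped groove, 47 to 71 mm in diameter, round a dark bearing hub level with the top. The split ring sits in it, its gap towards the head's +x. The four corner bolts are flush.
- pocket (a point): Point in the head's groove under the ring's gap, 30 mm from the head's centre along +x, level with the seated ring's underside (40 mm over the head's origin). Within 45 degrees of +x the groove is a deeper pocket; its floor lies 3.8 to 6 mm below this point, differs from head to head and must be felt. A loose steel spacer fills the pocket under ONE ring end and 1 mm into the gap, its top 0.8 mm below the ring: only the other end is free below.
- tab_left (a point): Inner tip (underside) of one of two sprung steel tabs, 75 degrees to the left and right of the head's +x, hinged on the top face 47 mm from its centre. Each reaches 3 mm over the ring's outer edge, 0.5 mm above it; 10 mm wide, 4.5 mm thick. A rising ring swings the tab up against its spring (about 2 N at first, up to 8 N); once the ring's edge has passed, it snaps back level and holds the ring up.
- tab_right (a point): The same point of the other tab, to the right (-y). A ring end lifted about 22 mm passes the tab on its side. Let go, the ring rests sloping (about 9 degrees) on that tab: the bar beside the lifted end then stands 3 to 4 mm clear of the head's top and the fingers can take it; the other side lies loose in the groove under its tab, which gives way as the ring is drawn up.
- ring: The split retaining ring: flat steel C, 68 mm outside, 52 mm inside (bar 8 mm wide), 5 mm thick, about 60 g. Origin: centre of the ring on its underside; z up; the gap is centred on the ring's +x, 40 degrees wide (20 mm between the ends). Seated, its underside is 40 mm over the head's origin and its top level with the head's top, 1.5 to 2.5 mm clear of the groove walls: fingers cannot take it.
- pick: Hooked pick hanging upright in the stand. Origin: centre of the underside of its round flange (36 mm across, 4 mm thick); z up, along the pick. Above the flange a flat wooden handle, 12 mm thick along x, 36 mm wide along y, from 4 to 64 mm over the origin. Below, a steel shank 5 x 5 mm down to 45 mm below the origin, ending in a flat foot pointing along +x: 9.5 mm from the shank's axis, 4 mm wide, 3 mm thick, underside 45 mm below the origin.
- stand: Plywood block 70 x 70 mm, 55 mm high, fixed. Origin: centre of its underside. A round hole 26 mm wide, 50 mm deep, in its top; the pick hangs in it by its flange (flange underside 55 mm over the stand's origin). The pick may hang at any yaw.
- tray: Grey open square parts tray 140 x 140 mm, 20 mm high, walls 4 mm, floor 4 to 5 mm thick, fixed, empty. Origin: centre of its underside.
- tape_big: Bystander: roll of masking tape, 100 mm outside, 76 mm inside, 25 mm high; origin under its centre, to be left alone
- tape_small: Bystander: roll of masking tape, 80 mm outside, 60 mm inside, 20 mm high; origin under its centre, to be left alone
- thread_spool: Bystander: copper-coloured thread spool, 36 mm wide, 40 mm high; origin under its centre, to be left alone
- screwdriver: Bystander: screwdriver lying on the bench, about 200 mm long; origin under its centre, to be left alone
- glue_bottle: Bystander: small white bottle, 32 mm wide, 60 mm high; origin under its centre, to be left alone
- cork_grip: Bystander: cork rod grip standing on end, 32 mm wide, 70 mm high; origin under its centre, to be left alone
- cup: Bystander: white open cup, 70 mm wide, 70 mm high; origin under its centre, to be left alone
Things that resemble listed ones, but are neither listed nor needed, are in the scene too. What is shaped like the head but red is not meant. There is more than one size of the stand; the one meant has the size given above.

How it is judged:
By the outcome, as a careful person would: the job done as asked, in the order asked, and still so for the second after the job is handed in, with the robot touching nothing.
It also fails if it takes over 72 s, if anything falls off the work surface, if the arm or the gripper's body presses on something with over 40 N, if the wrist force passes 120 N, or if a joint passes its speed limit or range.

## Working session

There is one attempt and no reset: what is moved stays moved. The work goes in short steps, Python scripts to look and compute and a shell command to move; the robot and the scene stay as the last step left them, time stands still between calls to the robot, and variables do not carry over. Pictures are saved under pics/ and viewed, about 8 in all and at most 12, crops included, and the job is handed in when it is done.

```bash
ls; mkdir -p pics; python3 - <<'E'
from cell import manip, imaging
import cv2, pickle
s=manip.read_state()
for k,v in s.items(): print(k,v)
d={}
for n in ("scene","top","wrist"):
    c=imaging.camera(n); d[n]=c
    cv2.imwrite(f"pics/{n}0.png",c["image"][:,:,::-1]); print(n,c["K"].tolist(),c["rvec"],c["tvec"])
pickle.dump(d,open("cams0.pkl","wb"))
E
```

```text
pics
time 0.0
joints [ 1.12302233e+00  2.60709133e-01 -1.39422585e-01  1.17267106e+00
 -2.85977310e-05  1.57078479e+00]
dq [-7.31911177e-04  1.97101855e-03  7.94668109e-04 -1.56384590e-03
  3.91675326e-03 -6.61576263e-05]
tau [ 2.35799896e-03 -4.05684042e+01  2.53919613e+01  1.88595860e-02
  3.01008740e-04 -8.03510112e-07]
position [0.22703207 0.47265614 0.25543142]
tool_rot [-2.08800639e-04  2.22015525e-01  9.75042614e-01 -9.81358309e-04]
wrist_force [1.21283049 0.72975444 0.04632005]
moment [-0.04931316 -0.01363291  0.01668624]
opening 0.08557059729228411
scene [[517.8649827419252, 0.0, 284.24298163448117], [0.0, 517.8649827419252, 203.60204431315702], [0.0, 0.0, 1.0]] [ 1.26142264  2.13550649 -1.00542151] [ 0.23335551 -0.24838419  1.61739511]
top [[473.3492563612298, 0.0, 277.9300478862295], [0.0, 473.3492563612298, 215.91529537783813], [0.0, 0.0, 1.0]] [ 2.15387265 -2.11695063  0.21548383] [-0.01019949  0.55299758  1.03431171]
wrist [[325.19226210127806, 0.0, 280.1354467158142], [0.0, 325.19226210127806, 201.22981765257063], [0.0, 0.0, 1.0]] [-2.41984797 -1.52455486 -0.24368099] [-0.52397206 -0.04189756  0.3803838 ]
```

View pics/top0.png

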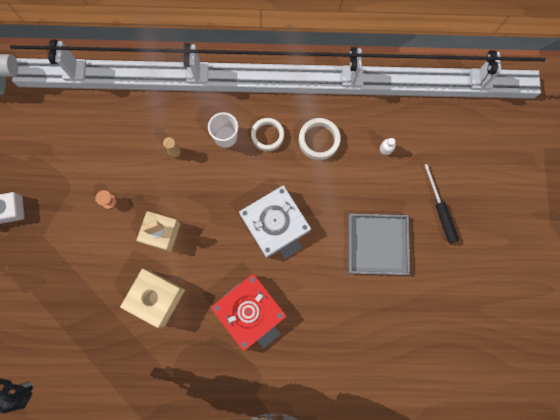

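View pics/scene0.png

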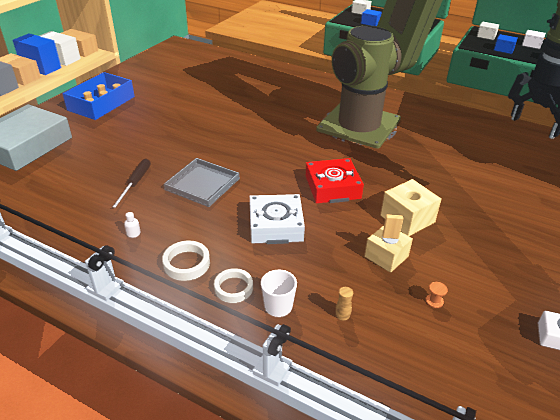

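The top view shows the head at about (275,221), the stand with the pick at (158,231), the tray at (379,244), the red decoy at (249,312) and an empty large stand at (153,298). Next I'll zoom in and measure.

```bash
cat > h.py <<'E'
import numpy as np, cv2, pickle
from scipy.spatial.transform import Rotation as R
def ray(c,uv):
    K=c["K"];Rm=cv2.Rodrigues(np.array(c["rvec"]))[0];t=np.array(c["tvec"])
    x=np.linalg.inv(K)@[uv[0],uv[1],1.]
    return -Rm.T@t, Rm.T@x
def onz(c,uv,z):
    o,d=ray(c,uv); return o+d*(z-o[2])/d[2]
def proj(c,P):
    return cv2.projectPoints(np.float64(P).reshape(-1,1,3),np.array(c["rvec"]),np.array(c["tvec"]),c["K"],None)[0].reshape(-1,2)
def rect(c,mask,z):
    n,_=max(((k,cv2.contourArea(k)) for k in cv2.findContours(mask,cv2.RETR_EXTERNAL,cv2.CHAIN_APPROX_NONE)[0]),key=lambda a:a[1])
    P=np.array([onz(c,p,z)[:2] for p in n.reshape(-1,2)])
    return cv2.minAreaRect(np.float32(P*1000))
E
python3 - <<'E'
from h import *
d=pickle.load(open("cams0.pkl","rb"));t=d["top"]
im=t["image"];hsv=cv2.cvtColor(im,cv2.COLOR_RGB2HSV)
def m(box,f):
    k=np.zeros(im.shape[:2],np.uint8);x0,y0,x1,y1=box;k[y0:y1,x0:x1]=f[y0:y1,x0:x1]*255;return k
S=hsv[:,:,1];V=hsv[:,:,2]
print("head",rect(t,m((230,178,320,265),(S<60)&(V>130)),.045))
print("stand",rect(t,m((130,205,188,260),(V>150)),.055))
print("bigstand",rect(t,m((115,265,190,335),(V>150)),.055))
print("tray",rect(t,m((340,205,420,285),(S<70)&(V>60)),.02))
a=cv2.resize(im[175:270,230:325],(400,400),interpolation=cv2.INTER_CUBIC)
b=cv2.resize(im[200:265,125:190],(400,400),interpolation=cv2.INTER_CUBIC)
cv2.imwrite("pics/z1.png",np.hstack([a,b])[:,:,::-1])
E
```

```text
head ((543.9342041015625, 7.785575866699219), (124.78996276855469, 123.98351287841797), 32.6268424987793)
stand ((514.8504638671875, 273.9442443847656), (73.29427337646484, 73.27092742919922), 74.68954467773438)
bigstand ((362.3545837402344, 275.0915832519531), (106.95660400390625, 97.79288482666016), 63.22530746459961)
tray ((497.3756408691406, -238.0169677734375), (143.7637481689453, 142.22784423828125), 89.3468017578125)
```

View pics/z1.png

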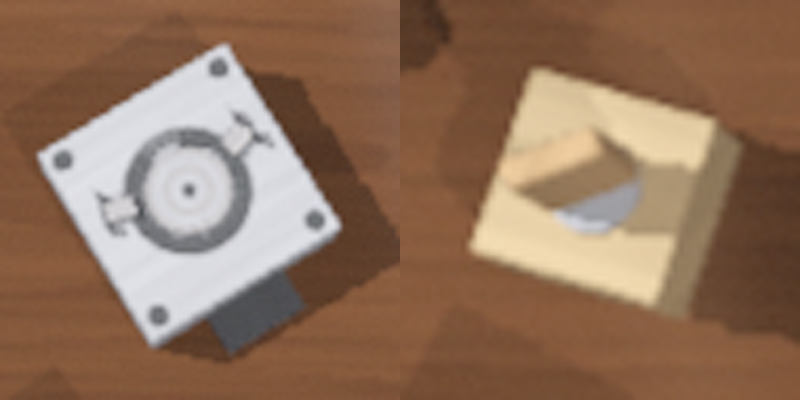

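The gap faces up-left in the picture, a head yaw of about 30 deg. The pick's handle is thin along about 23 deg. I'll move above the pick and turn the jaw to 23 deg.

```bash
python3 -m creep '[[0,0,0.5,-0.9,-0.15,0,-1],[0,0,0,-0.98,-0.3,0,-1],[0,0,0,-0.98,-0.22,0,-1],[0,0,0,-0.98,-0.22,0,-1],[0,0,0,-0.98,-0.22,0,-1],[0,0,0,-0.98,-0.22,0,-1],[0,0,0,-0.98,-0.22,0,-1],[0,0,0,-0.98,-0.22,0,-1],[0,0,0,-0.98,-0.22,0,-1],[0,0,0,-0.98,-0.22,0,-1],[0,0,0,-0.98,-0.22,0,-1],[0,0,0,-0.98,-0.22,0,-1]]' ; python3 -m creep '[[0,0,1,-0.3,0,0,-1],[0,0,1,0,0,0,-1],[0,0,1,0,0,0,-1],[0,0,1,0,0,0,-1],[0,0,0.7,0,0,0,-1],[0,0,0,0,0,0,-1],[0,0,0,0,0,0,-1]]'; python3 - <<'E'
from cell import manip, imaging
import cv2, pickle
s=manip.read_state(); print(s["position"],s["tool_rot"],s["wrist_force"],s["time"])
c=imaging.camera("wrist"); cv2.imwrite("pics/w1.png",c["image"][:,:,::-1]); pickle.dump(c,open("w1.pkl","wb"));print(c["rvec"],c["tvec"])
E
```

```text
time: 1.65
position: [0.4941, 0.2315, 0.2559]
tool_rot: [-0.0, 0.256, 0.967, -0.0]
wrist_force: [-0.6, 0.3, 0.1]
opening: 0.0851
time: 2.52
position: [0.5013, 0.2278, 0.2561]
tool_rot: [-0.0, 0.553, 0.833, -0.0]
wrist_force: [0.2, 0.0, 1.0]
opening: 0.0855
[0.50132609 0.22778908 0.25611728] [-1.05523362e-04  5.53230397e-01  8.33028262e-01 -1.78455503e-04] [0.16158543 0.03710583 1.04273396] 2.525
[-2.77029734 -0.56095953 -0.08935607] [-0.55056882 -0.02723007  0.38534879]
```

View pics/w1.png

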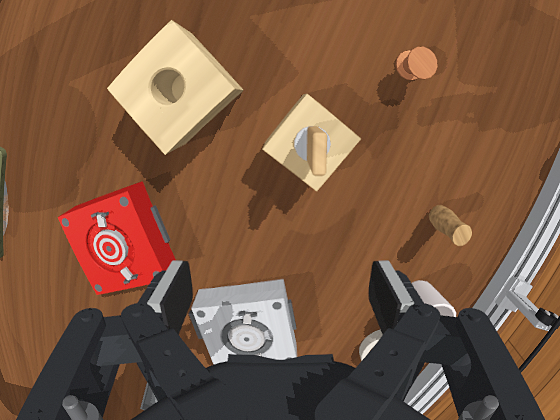

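Wrist view: the stand's top has corners at about (307,94), (361,139), (317,191) and (263,150). The handle top is at about (319,150), nearly square to the jaws. I'll compute from that.

```bash
cat >> h.py <<'E'
def fray(c,uv):
    K=c["K"];Rm=cv2.Rodrigues(np.array(c["rvec"]))[0];t=np.array(c["tvec"])
    a=np.array([uv[0]-K[0,2],uv[1]-K[1,2]])/K[0,0];r=np.hypot(*a)
    x=np.array([*(a/r*np.sin(r)),np.cos(r)]) if r>0 else np.array([0,0,1.])
    return -Rm.T@t,Rm.T@x
def fonz(c,uv,z):
    o,d=fray(c,uv);return o+d*(z-o[2])/d[2]
def frect(c,mask,z):
    n=max(cv2.findContours(mask,cv2.RETR_EXTERNAL,cv2.CHAIN_APPROX_NONE)[0],key=cv2.contourArea)
    return cv2.minAreaRect(np.float32([fonz(c,p,z)[:2]*1000 for p in n.reshape(-1,2)]))
E
python3 - <<'E'
from h import *
c=pickle.load(open("w1.pkl","rb"));im=c["image"];hsv=cv2.cvtColor(im,cv2.COLOR_RGB2HSV)
C=np.array([fonz(c,p,.055)[:2]*1000 for p in [(307,94),(361,139),(317,191),(263,150)]])
print(C.round(1),C.mean(0),np.linalg.norm(np.diff(C,axis=0),axis=1))
for x in (300,309,313,317,320,324,328,334): print(x,hsv[150,x])
for y in (140,165): print([tuple(hsv[y,x]) for x in (316,320,324)])
k=np.zeros(im.shape[:2],np.uint8);k[115:185,300:340]=255
H,S,V=[hsv[...,i].astype(int) for i in range(3)]
m=((S>115)&(V>175))*k.astype(np.uint8)//1
m=np.uint8((S>110)&(V>170))&k
m=np.uint8(m>0)*255
print(frect(c,m,.119)); x,y,w,h=cv2.boundingRect(m);print(x,y,w,h)
# red-free head corners
a=cv2.resize(im[85:200,255:370],(400,400),interpolation=cv2.INTER_CUBIC)
b=cv2.resize(cv2.cvtColor(m,cv2.COLOR_GRAY2RGB)[85:200,255:370],(400,400))
cv2.imwrite("pics/z2.png",np.hstack([a,b])[:,:,::-1])
E
```

```text
[[492.8 315.2]
 [560.4 296.7]
 [541.9 229.6]
 [474.9 247.3]] [517.46572979 272.18234598] [70.09809283 69.67280113 69.3027807 ]
300 [110   5 160]
309 [ 16 113 145]
313 [ 17 104 193]
317 [ 18  95 229]
320 [ 17  96 229]
324 [ 17  98 221]
328 [108  22 210]
334 [ 19  81 224]
[(np.uint8(18), np.uint8(97), np.uint8(232)), (np.uint8(18), np.uint8(94), np.uint8(237)), (np.uint8(18), np.uint8(98), np.uint8(230))]
[(np.uint8(18), np.uint8(93), np.uint8(239)), (np.uint8(18), np.uint8(91), np.uint8(240)), (np.uint8(17), np.uint8(95), np.uint8(230))]
((502.0513916015625, 289.75946044921875), (2.361879348754883, 0.7933388948440552), 23.732851028442383)
310 127 17 40
```

View pics/z2.png

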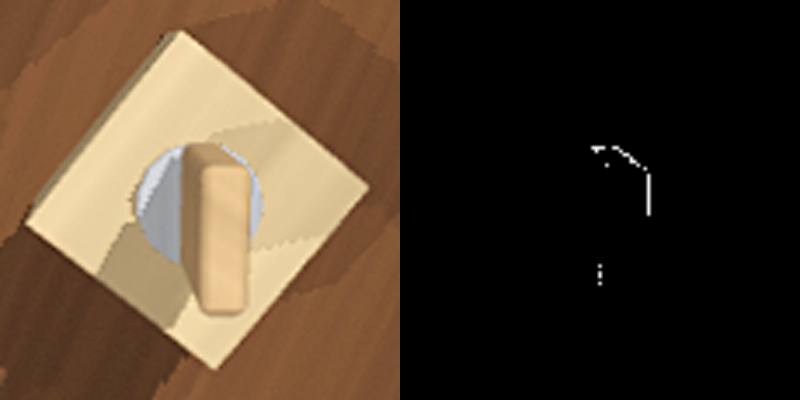

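The handle top runs from (312.8,132.4) to (326.5,175.6).

```bash
cat >> h.py <<'E'
def plan(tgt,psi):  # shift in present tool axes (30 mm units), turn (8 deg units)
    from cell import manip
    s=manip.read_state();p=np.array(s["position"]);q=s["tool_rot"];Rm=R.from_quat([q[1],q[2],q[3],q[0]]).as_matrix()
    psi0=np.degrees(np.arctan2(Rm[1,1],Rm[0,1]))
    print("pos mm",(p*1000).round(2),"psi",psi0.round(2),"tilt",(Rm[:,2]*1000).round(1),"F",np.round(s["wrist_force"],2),"open",round(s["opening"]*1000,1),"t",round(s["time"],2))
    if tgt is not None: print("shift units",(Rm.T@(np.array(tgt)-p)/.03).round(3),"turn units",((psi0-psi+180)%360-180).round(2)/8)
E
python3 - <<'E'
from h import *
c=pickle.load(open("w1.pkl","rb"))
C=np.array([fonz(c,p,.119)[:2]*1000 for p in [(312.8,132.4),(326.9,132.4),(326.3,175.6),(313.4,175.6)]])
print(C.round(1),C.mean(0)); 
e=C[3]+C[2]-C[0]-C[1];print(np.degrees(np.arctan2(e[1],e[0])), np.linalg.norm(e)/2)
c2=C.mean(0)/1000
plan([*c2,.105],23)
E
```

```text
[[504.6 286.6]
 [514.8 291.1]
 [529.1 259. ]
 [519.4 254.8]] [516.9543694  272.87544607]
-65.56377568837422 35.154401546986975
pos mm [501.36 227.79 256.15] psi 22.8 tilt [-3.e-01 -2.e-01 -1.e+03] F [-0.4   0.44  0.26] open 85.3 t 2.58
shift units [1.184 1.063 5.038] turn units -0.025
```

```bash
python3 -m creep '[[0,0,-0.2,0.6,0.53,0,-1],[0,0,0,0.585,0.53,0,-1],[0,0,0,0,0,0.6,-1],[0,0,0,0,0,1,-1],[0,0,0,0,0,1,-1],[0,0,0,0,0,1,-1],[0,0,0,0,0,1,-1],[0,0,0,0,0,0.67,-1],[0,0,0,0,0,0,-1],[0,0,0,0,0,0,-1]]'; python3 -c "
from h import *; plan([.517,.2727,.098],24.4)"
```

```text
time: 3.82
position: [0.517, 0.2734, 0.099]
tool_rot: [0.0, 0.542, 0.84, 0.001]
wrist_force: [0.6, 0.1, -0.3]
opening: 0.0851
pos mm [516.95 273.43  99.01] psi 24.36 tilt [ 1.e+00  5.e-01 -1.e+03] F [ 0.55  0.15 -0.33] open 85.1 t 3.83
shift units [-0.023 -0.009  0.034] turn units -0.005
```

```bash
python3 -m creep '[[0,0,0,0,0,0,1],[0,0,0,0,0,0,1],[0,0,0,0,0,0,1],[0,0,0,0,0,0,1],[0,0,0,0,0,0,1],[0,0,0,0,0,0,1],[0,0,0,0,0,0,1]]'; python3 -c "
from h import *; plan([.517,.2727,.098],24.4)"
```

```text
time: 4.7
position: [0.5166, 0.2732, 0.0985]
tool_rot: [0.0, 0.542, 0.84, 0.0]
wrist_force: [0.1, 0.2, 3.1]
opening: 0.0112
pos mm [516.6  273.23  98.46] psi 24.34 tilt [ 4.e-01  3.e-01 -1.e+03] F [0.05 0.17 3.06] open 11.2 t 4.7
shift units [-0.022  0.005  0.015] turn units -0.0075
```

```bash
python3 -m creep '[[0,0,0,0,0,-0.15,1],[0,0,0,0,0,-0.4,1],[0,0,0,0,0,-0.8,1],[0,0,0,0,0,-1,1],[0,0,0,0,0,-1,1],[0,0,0,0,0,-0.3,1]]' && python3 -m creep '[[0,0,-1,-0.61,-0.02,0,1],[0,0,-1,-0.60,-0.10,0,1],[0,0,-1,-0.58,-0.19,0,1],[0,0,-1,-0.55,-0.27,0,1],[0,0,-1,-0.51,-0.34,0,1],[0,0,-1,-0.45,-0.41,0,1],[0,0,-1,-0.39,-0.47,0,1],[0,0,-1,-0.33,-0.52,0,1],[0,0,-1,-0.25,-0.56,0,1],[0,0,-1,-0.17,-0.59,0,1],[0,0,-1,-0.09,-0.60,0,1],[0,0,-1,0,-0.61,0,1]]';python3 -m creep '[[0,0,0,0,0,0,1],[0,0,0,0,0,0,1]]'; python3 - <<'E'
from h import *
from cell import imaging
plan(None,0)
c=imaging.camera("wrist"); pickle.dump(c,open("w2.pkl","wb"))
s=imaging.camera("scene"); pickle.dump(s,open("s2.pkl","wb"))
im=s["image"]; Q=proj(s,[[.6,.07,.14]])[0]; print(Q)
x,y=int(Q[0]),int(Q[1])
a=cv2.resize(im[max(y-50,0):y+50,x-40:x+40],(240,300),interpolation=cv2.INTER_CUBIC)
a=cv2.copyMakeBorder(a,0,120,0,0,cv2.BORDER_CONSTANT)
cv2.imwrite("pics/ws2.png",np.hstack([c["image"],a])[:,:,::-1])
E
```

```text
time: 5.45
position: [0.5176, 0.2737, 0.2103]
tool_rot: [0.001, 0.542, 0.84, 0.002]
wrist_force: [0.1, 0.8, -1.0]
opening: 0.0112
time: 6.95
position: [0.6, 0.0691, 0.2068]
tool_rot: [-0.001, -0.264, 0.965, 0.0]
wrist_force: [-0.6, -0.7, -0.6]
opening: 0.0112
time: 7.2
position: [0.5998, 0.0702, 0.2072]
tool_rot: [-0.001, -0.261, 0.965, 0.0]
wrist_force: [0.1, -0.5, -0.1]
opening: 0.0113
pos mm [599.79  70.16 207.18] psi 120.24 tilt [-1.3e+00  3.0e-01 -1.0e+03] F [ 0.06 -0.54 -0.11] open 11.3 t 7.2
[291.09252777 199.1114024 ]
```

View pics/ws2.png

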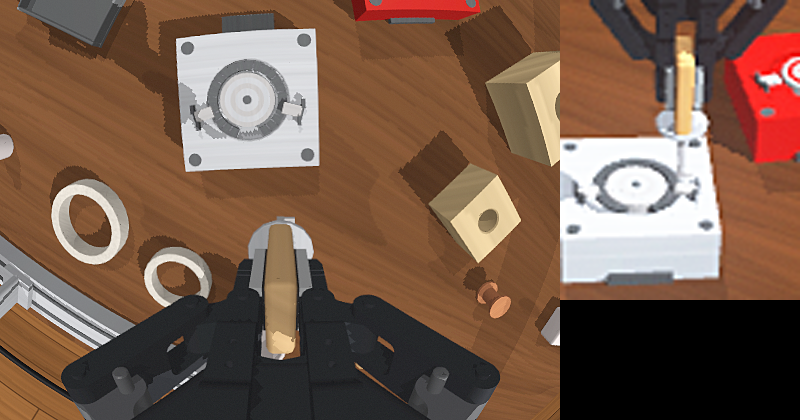

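The head shows well at (247,100), with its gap facing the pick. I'll zoom in on the foot and the groove.

```bash
python3 - <<'E'
from h import *
c=pickle.load(open("w2.pkl","rb"));s=pickle.load(open("s2.pkl","rb"));w=c["image"]
f=lambda im,x0,y0,x1,y1,W,H:cv2.resize(im[y0:y1,x0:x1],(W,H),interpolation=cv2.INTER_CUBIC)
Q=proj(s,[[.6,.07,.14]])[0];x,y=map(int,Q)
A=f(w,170,20,330,180,560,560)
B=np.vstack([f(w,256,205,316,245,240,160),f(s["image"],x-25,y-15,x+15,y+35,240,300),np.zeros((100,240,3),np.uint8)])
cv2.imwrite("pics/z3.png",np.hstack([A,B])[:,:,::-1])
hsv=cv2.cvtColor(w,cv2.COLOR_RGB2HSV);m=np.zeros(w.shape[:2],np.uint8)
m[15:185,165:335]=((hsv[...,1]<50)&(hsv[...,2]>185))[15:185,165:335]*255
m=cv2.morphologyEx(m,cv2.MORPH_OPEN,np.ones((3,3)));print(frect(c,m,.045))
n=max(cv2.findContours(m,cv2.RETR_EXTERNAL,cv2.CHAIN_APPROX_NONE)[0],key=cv2.contourArea)
k=cv2.approxPolyDP(cv2.convexHull(n),6,True).reshape(-1,2);print(k.tolist())
P=np.array([fonz(c,p,.045)[:2]*1000 for p in k]);print(P.round(1),P.mean(0))
print("hub",fonz(c,(247,100),.045)*1000)
E
```

```text
((545.7474365234375, 5.558006286621094), (120.25016021728516, 120.12187194824219), 32.54463577270508)
[[314, 29], [318, 165], [186, 171], [176, 39]]
[[463.7  23.6]
 [564.3  88. ]
 [628.3 -12.2]
 [527.7 -76.8]] [546.00067936   5.64085414]
hub [546.1233018    6.02916558  45.        ]
```

View pics/z3.png

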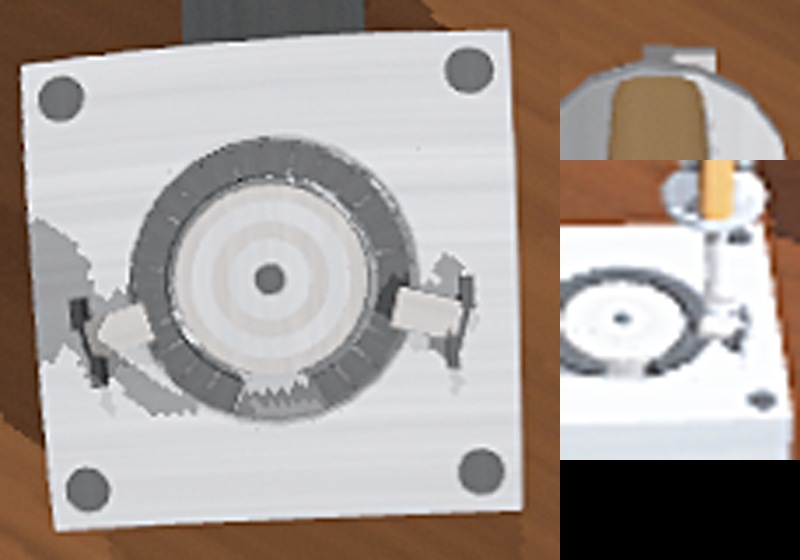

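```bash
cat >> h.py <<'E'
def fproj(c,P):
    Rm=cv2.Rodrigues(np.array(c["rvec"]))[0];x=Rm@np.array(P)+np.array(c["tvec"])
    th=np.arctan2(np.hypot(x[0],x[1]),x[2]);r=np.hypot(x[0],x[1])
    return c["K"][:2,2]+c["K"][0,0]*th*x[:2]/r
HC=np.array([.5459,.0058]);HY=np.radians(32.5)
def hw(x,y): # head mm -> world
    return HC+np.array([np.cos(HY)*x-np.sin(HY)*y,np.sin(HY)*x+np.cos(HY)*y])/1000
def inhead():
    from cell import manip
    s=manip.read_state();d=(np.array(s["position"][:2])-HC)*1000;a=HY
    print("TCP in head",round(np.cos(a)*d[0]+np.sin(a)*d[1],2),round(-np.sin(a)*d[0]+np.cos(a)*d[1],2),"footz",round(s["position"][2]*1000-88.5,2))
E
python3 - <<'E'
from h import *
c=pickle.load(open("w2.pkl","rb"))
p=np.array([.59979,.07016,.2072]);a=np.radians(120.24);Y=np.array([np.cos(a),np.sin(a),0]);X=np.array([-np.sin(a),np.cos(a),0])
for dx in(-2,0,2): print(dx,fproj(c,p+Y*.0095+X*dx/1000+[0,0,-.0855]),fproj(c,p-Y*.0025+X*dx/1000+[0,0,-.0855]),fproj(c,p+Y*.0095+X*dx/1000+[0,0,-.0885]))
plan([*hw(27.3,-3.5),.1385],122.5)
E
```

```text
-2 [294.55225374 222.88832489] [276.77171907 222.89348571] [294.36414519 221.23846035]
0 [294.60194951 220.13562455] [276.76410533 220.13887275] [294.41221372 218.5148393 ]
2 [294.65126615 217.36434766] [276.75660559 217.36564375] [294.45990988 215.773299  ]
pos mm [599.89  70.43 207.49] psi 120.32 tilt [-7.e-01  2.e-01 -1.e+03] F [ 0.63  0.52 -0.65] open 11.2 t 7.3
shift units [ 1.726 -1.034  2.3  ] turn units -0.2725
```

The foot points along +tool y, which is the head's +y side, and the grip is centred. Moving over the gap.

```bash
python3 -m creep '[[0,0,-0.27,0.86,-0.52,0,1],[0,0,0,0.87,-0.51,0.3,1],[0,0,0,0,0,0.9,1],[0,0,0,0,0,0.8,1],[0,0,0,0,0,0.3,1],[0,0,0,0,0,0,1],[0,0,0,0,0,0,1]]'; python3 -c "
from h import *; plan([*hw(27.3,-3.5),.1305],122.5);inhead()"
```

```text
time: 8.18
position: [0.573, 0.0166, 0.1397]
tool_rot: [0.001, -0.28, 0.96, -0.0]
wrist_force: [0.4, 0.4, -0.6]
opening: 0.011
pos mm [572.98  16.63 139.7 ] psi 122.52 tilt [    1.8     0.  -1000. ] F [ 0.39  0.44 -0.58] open 11.0 t 8.18
shift units [0.046 0.064 0.307] turn units 0.0025
TCP in head 28.66 -5.42 footz 51.2
```

```bash
python3 -m creep '[[0,0,0,0.046,0.064,0.15,1],[0,0,0,0,0,0.1,1],[0,0,0,0,0,0,1],[0,0,0,0,0,0,1]]'; python3 -c "
from h import *; plan([*hw(27.3,-3.5),.1305],122.5);inhead()"
```

```text
time: 8.68
position: [0.5701, 0.0172, 0.1313]
tool_rot: [0.0, -0.28, 0.96, -0.0]
wrist_force: [-0.6, 1.0, -0.6]
opening: 0.0112
pos mm [570.06  17.17 131.26] psi 122.5 tilt [ 1.e-01 -0.e+00 -1.e+03] F [-0.58  0.95 -0.59] open 11.2 t 8.68
shift units [-0.027 -0.004  0.025] turn units -0.0
TCP in head 26.49 -3.39 footz 42.76
```

```bash
python3 -m creep '[[0,0,0,-0.03,0,0.05,1],[0,0,0,0,0,0.05,1],[0,0,0,0,0,0.04,1],[0,0,0,0,0,0,1],[0,0,0,0,0,0,1]]'; python3 -c "
from h import *; plan(None,0);inhead()"; python3 -m creep '[[0,0,0,0,0,0.02,1],[0,0,0,0,0,0,1]]'; python3 -c "
from h import *; plan(None,0);inhead()"
```

```text
time: 9.3
position: [0.5708, 0.0177, 0.127]
tool_rot: [-0.0, -0.28, 0.96, -0.0]
wrist_force: [-0.6, -0.4, -0.6]
opening: 0.0115
pos mm [570.75  17.68 127.01] psi 122.5 tilt [   -0.    -0. -1000.] F [-0.63 -0.39 -0.56] open 11.5 t 9.3
TCP in head 27.35 -3.33 footz 38.51
time: 9.55
position: [0.5707, 0.0177, 0.1264]
tool_rot: [-0.0, -0.28, 0.96, 0.0]
wrist_force: [-0.2, 0.7, -1.0]
opening: 0.0113
pos mm [570.72  17.69 126.38] psi 122.5 tilt [   -0.    -0. -1000.] F [-0.22  0.72 -1.03] open 11.3 t 9.55
TCP in head 27.32 -3.31 footz 37.88
```

Stepping down 0.45 mm at a time.

```bash
for i in 1; do python3 -m creep '[[0,0,0,0,0,0.02,1],[0,0,0,0,0,0.02,1],[0,0,0,0,0,0,1]]'; done;  python3 -c "
from h import *; plan(None,0);inhead()"
```

```text
time: 9.93
position: [0.5707, 0.0177, 0.1251]
tool_rot: [-0.0, -0.28, 0.96, 0.0]
wrist_force: [0.7, -0.3, -0.5]
opening: 0.0112
pos mm [570.72  17.69 125.12] psi 122.5 tilt [-1.e-01 -0.e+00 -1.e+03] F [ 0.68 -0.31 -0.48] open 11.2 t 9.93
TCP in head 27.32 -3.31 footz 36.62
```

```bash
python3 -m creep '[[0,0,0,0,0,0.015,1],[0,0,0,0,0,0,1]]';  python3 -c "
from h import *; plan(None,0);inhead()"
```

```text
time: 10.18
position: [0.5707, 0.0177, 0.1247]
tool_rot: [-0.0, -0.28, 0.96, 0.0]
wrist_force: [-0.5, -0.6, -1.2]
opening: 0.0112
pos mm [570.72  17.69 124.71] psi 122.5 tilt [   -0.     0. -1000.] F [-0.51 -0.57 -1.21] open 11.2 t 10.18
TCP in head 27.32 -3.31 footz 36.21
```

```bash
python3 -m creep '[[0,0,0,0,0,0.015,1],[0,0,0,0,0,0,1]]';  python3 -c "
from h import *; plan(None,0);inhead()"
```

```text
time: 10.42
position: [0.5707, 0.0177, 0.1243]
tool_rot: [-0.0, -0.28, 0.96, 0.0]
wrist_force: [0.1, -0.1, -0.7]
opening: 0.0112
pos mm [570.7   17.7  124.26] psi 122.51 tilt [-1.e-01 -0.e+00 -1.e+03] F [ 0.13 -0.1  -0.65] open 11.2 t 10.43
TCP in head 27.31 -3.29 footz 35.76
```

```bash
python3 -m creep '[[0,0,0,0,0,0.015,1],[0,0,0,0,0,0,1]]';  python3 -c "
from h import *; plan(None,0);inhead()"
```

```text
time: 10.68
position: [0.5707, 0.0177, 0.1238]
tool_rot: [-0.0, -0.28, 0.96, 0.0]
wrist_force: [-0.9, 0.1, -1.2]
opening: 0.011
pos mm [570.72  17.7  123.82] psi 122.5 tilt [   -0.     0. -1000.] F [-0.9   0.13 -1.16] open 11.0 t 10.68
TCP in head 27.33 -3.3 footz 35.32
```

```bash
python3 -m creep '[[0,0,0,0,0,0.012,1],[0,0,0,0,0,0,1]]';  python3 -c "
from h import *; plan(None,0);inhead()"
```

```text
time: 10.92
position: [0.5707, 0.0177, 0.1235]
tool_rot: [-0.0, -0.28, 0.96, -0.0]
wrist_force: [0.2, 0.3, -0.5]
opening: 0.0117
pos mm [570.73  17.69 123.46] psi 122.5 tilt [-1.e-01 -0.e+00 -1.e+03] F [ 0.2  0.3 -0.5] open 11.7 t 10.93
TCP in head 27.33 -3.32 footz 34.96
```

```bash
python3 -m creep '[[0,0,0,0,0,0.012,1],[0,0,0,0,0,0,1]]';  python3 -c "
from h import *; plan(None,0);inhead()"
```

```text
time: 11.18
position: [0.5708, 0.0177, 0.1234]
tool_rot: [0.0, -0.28, 0.96, -0.0]
wrist_force: [-0.1, -0.1, 1.6]
opening: 0.0113
pos mm [570.79  17.68 123.36] psi 122.5 tilt [ 2.e-01  0.e+00 -1.e+03] F [-0.06 -0.08  1.63] open 11.3 t 11.18
TCP in head 27.38 -3.35 footz 34.86
```

Floor felt at foot height 34.9, about 5.1 mm deep. I'll raise the foot 1.2 mm and slide toward the +y end in small steps.

```bash
python3 -m creep '[[0,0,0,0,0,-0.04,1],[0,0,0,0,0.07,0,1],[0,0,0,0,0,0,1]]';  python3 -c "
from h import *; plan(None,0);inhead()"
```

```text
time: 11.55
position: [0.5694, 0.0196, 0.1242]
tool_rot: [-0.0, -0.28, 0.96, 0.0]
wrist_force: [-0.2, 0.2, -1.6]
opening: 0.0113
pos mm [569.41  19.62 124.2 ] psi 122.51 tilt [-4.e-01  0.e+00 -1.e+03] F [-0.21  0.21 -1.62] open 11.3 t 11.55
TCP in head 27.26 -0.98 footz 35.7
```

```bash
python3 -m creep '[[0,0,0,0,0.03,0,1],[0,0,0,0,0,0,1]]';  python3 -c "
from h import *; plan(None,0);inhead()"
```

```text
time: 11.8
position: [0.5691, 0.0203, 0.1243]
tool_rot: [-0.0, -0.28, 0.96, -0.0]
wrist_force: [0.7, -0.4, -0.1]
opening: 0.0117
pos mm [569.08  20.27 124.29] psi 122.51 tilt [-1.e-01 -0.e+00 -1.e+03] F [ 0.66 -0.37 -0.11] open 11.7 t 11.8
TCP in head 27.33 -0.25 footz 35.79
```

```bash
python3 -m creep '[[0,0,0,0,0.03,0,1],[0,0,0,0,0,0,1]]';  python3 -c "
from h import *; plan(None,0);inhead()"
```

```text
time: 12.05
position: [0.5686, 0.021, 0.1243]
tool_rot: [-0.0, -0.28, 0.96, 0.0]
wrist_force: [-0.0, -0.5, -1.1]
opening: 0.0113
pos mm [568.61  21.03 124.34] psi 122.51 tilt [   -0.    -0. -1000.] F [-0.04 -0.5  -1.14] open 11.3 t 12.05
TCP in head 27.34 0.65 footz 35.84
```

```bash
python3 -m creep '[[0,0,0,0,0.03,0,1],[0,0,0,0,0,0,1]]';  python3 -c "
from h import *; plan(None,0);inhead()"
```

```text
time: 12.3
position: [0.5681, 0.0218, 0.1243]
tool_rot: [-0.0, -0.28, 0.96, 0.0]
wrist_force: [-0.8, -0.1, -1.1]
opening: 0.0118
pos mm [568.15  21.78 124.34] psi 122.5 tilt [   -0.     0. -1000.] F [-0.82 -0.07 -1.14] open 11.8 t 12.3
TCP in head 27.35 1.52 footz 35.84
```

```bash
python3 -m creep '[[0,0,0,0,0.02,0,1],[0,0,0,0,0,0,1]]';  python3 -c "
from h import *; plan(None,0);inhead()"
```

```text
time: 12.55
position: [0.5678, 0.0223, 0.1243]
tool_rot: [-0.0, -0.28, 0.96, 0.0]
wrist_force: [0.3, -0.2, -0.7]
opening: 0.0114
pos mm [567.82  22.3  124.33] psi 122.51 tilt [-1.e-01 -0.e+00 -1.e+03] F [ 0.28 -0.22 -0.67] open 11.4 t 12.55
TCP in head 27.35 2.14 footz 35.83
```

```bash
python3 -m creep '[[0,0,0,0,0.035,0,1],[0,0,0,0,0,0,1]]';  python3 -c "
from h import *; plan(None,0);inhead()"
```

```text
time: 12.8
position: [0.5672, 0.0232, 0.1243]
tool_rot: [-0.0, -0.28, 0.96, 0.0]
wrist_force: [-0.0, -0.1, -1.2]
opening: 0.0111
pos mm [567.21  23.21 124.31] psi 122.51 tilt [-1.e-01 -0.e+00 -1.e+03] F [-0.05 -0.07 -1.21] open 11.1 t 12.8
TCP in head 27.32 3.23 footz 35.81
```

```bash
python3 -m creep '[[0,0,0,0,0.035,0,1],[0,0,0,0,0,0,1]]';  python3 -c "
from h import *; plan(None,0);inhead()"
```

```text
time: 13.05
position: [0.5667, 0.0241, 0.1243]
tool_rot: [-0.0, -0.28, 0.96, 0.0]
wrist_force: [-0.1, -0.1, -0.7]
opening: 0.0115
pos mm [566.67  24.1  124.34] psi 122.51 tilt [   -0.     0. -1000.] F [-0.13 -0.14 -0.66] open 11.5 t 13.05
TCP in head 27.35 4.28 footz 35.84
```

```bash
python3 -m creep '[[0,0,0,0,0.03,0,1],[0,0,0,0,0,0,1]]';  python3 -c "
from h import *; plan(None,0);inhead()"
```

```text
time: 13.3
position: [0.5662, 0.0248, 0.1243]
tool_rot: [-0.0, -0.28, 0.96, -0.0]
wrist_force: [0.3, 0.9, 0.1]
opening: 0.0115
pos mm [566.17  24.84 124.32] psi 122.51 tilt [-1.e-01 -0.e+00 -1.e+03] F [0.34 0.93 0.13] open 11.5 t 13.3
TCP in head 27.32 5.17 footz 35.82
```

The left (+y) end is free: the foot slid 4.5 mm under it with no force. Lifting gradually.

```bash
python3 -m creep '[[0,0,0,0,0.02,-0.03,1],[0,0,0,0,0,-0.06,1],[0,0,0,0,0,-0.06,1],[0,0,0,0,0,0,1]]';  python3 -c "
from h import *; plan(None,0);inhead()"
```

```text
time: 13.8
position: [0.5657, 0.0254, 0.1285]
tool_rot: [-0.0, -0.28, 0.96, 0.0]
wrist_force: [0.9, 1.0, -5.1]
opening: 0.0115
pos mm [565.69  25.38 128.5 ] psi 122.51 tilt [-7.e-01  2.e-01 -1.e+03] F [ 0.87  1.03 -5.14] open 11.5 t 13.8
TCP in head 27.21 5.88 footz 40.0
```

```bash
python3 -m creep '[[0,0,0,0,0,-0.06,1],[0,0,0,0,0,-0.06,1],[0,0,0,0,0,0,1]]';  python3 -c "
from h import *; plan(None,0);inhead()"
```

```text
time: 14.18
position: [0.5656, 0.0254, 0.1323]
tool_rot: [-0.0, -0.28, 0.96, 0.0]
wrist_force: [-0.0, 1.6, -6.7]
opening: 0.0113
pos mm [565.6   25.43 132.28] psi 122.51 tilt [-7.e-01  3.e-01 -1.e+03] F [-0.02  1.62 -6.68] open 11.3 t 14.18
TCP in head 27.17 5.97 footz 43.78
```

```bash
python3 -m creep '[[0,0,0,0,0,-0.06,1],[0,0,0,0,0,-0.06,1],[0,0,0,0,0,0,1]]';  python3 -c "
from h import *; plan(None,0);inhead()"
```

```text
time: 14.55
position: [0.5656, 0.025, 0.1362]
tool_rot: [-0.0, -0.28, 0.96, -0.0]
wrist_force: [0.2, 0.1, -3.8]
opening: 0.0116
pos mm [565.64  25.04 136.18] psi 122.5 tilt [-4.e-01 -7.e-01 -1.e+03] F [ 0.15  0.11 -3.77] open 11.6 t 14.55
TCP in head 26.99 5.62 footz 47.68
```

```bash
python3 -m creep '[[0,0,0,0.02,0,-0.06,1],[0,0,0,0.02,0,-0.06,1],[0,0,0,0,0,0,1]]';  python3 -c "
from h import *; plan(None,0);inhead()"
```

```text
time: 14.92
position: [0.5656, 0.0244, 0.1405]
tool_rot: [0.001, -0.28, 0.96, -0.0]
wrist_force: [1.3, -0.1, -1.1]
opening: 0.0113
pos mm [565.63  24.4  140.5 ] psi 122.49 tilt [ 2.e+00 -4.e-01 -1.e+03] F [ 1.31 -0.11 -1.11] open 11.3 t 14.93
TCP in head 26.64 5.09 footz 52.0
```

```bash
python3 -m creep '[[0,0,0,0.02,0,-0.06,1],[0,0,0,0.02,0,-0.06,1],[0,0,0,0,0,0,1]]';  python3 -c "
from h import *; plan(None,0);inhead()"
```

```text
time: 15.3
position: [0.564, 0.024, 0.1434]
tool_rot: [0.0, -0.28, 0.96, 0.0]
wrist_force: [-0.3, -0.2, -1.7]
opening: 0.0109
pos mm [563.99  24.01 143.45] psi 122.5 tilt [ 3.e-01  1.e-01 -1.e+03] F [-0.32 -0.17 -1.74] open 10.9 t 15.3
TCP in head 25.04 5.64 footz 54.95
```

```bash
python3 - <<'E'
from h import *
from cell import imaging
c=imaging.camera("wrist")["image"];s=imaging.camera("scene");im=s["image"];
x,y=map(int,proj(s,[[.55,.01,.05]])[0])
A=cv2.resize(im[y-50:y+30,x-50:x+50],(500,400),interpolation=cv2.INTER_CUBIC)
B=cv2.resize(c[150:300,220:340],(300,375),interpolation=cv2.INTER_CUBIC);B=cv2.copyMakeBorder(B,0,25,0,0,cv2.BORDER_CONSTANT)
cv2.imwrite("pics/z4.png",np.hstack([A,B])[:,:,::-1])
E
```

```text
(no output)
```

View pics/z4.png

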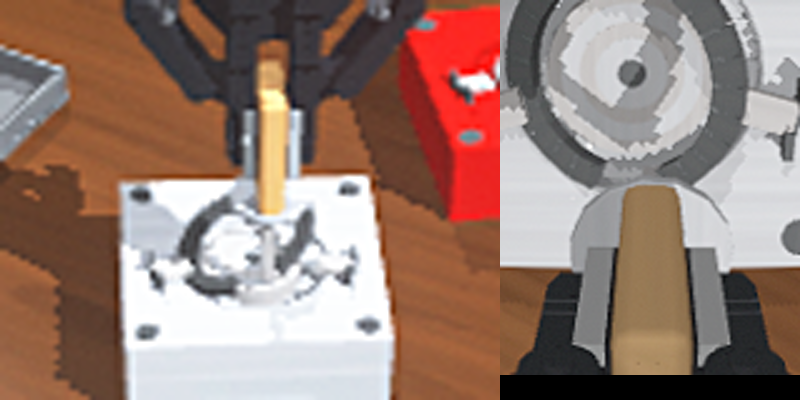

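The picture shows the ring tilted with its left end up on the foot, and its bar overlies the left tab. I'll raise it a little more to be sure, then lower it onto the tab.

```bash
python3 -m creep '[[0,0,0,0,0,-0.05,1],[0,0,0,0,0,-0.05,1],[0,0,0,0,0,0,1]]';  python3 -c "
from h import *; plan(None,0);inhead()"; python3 -m creep '[[0,0,0,-0.01,0,0.08,1],[0,0,0,-0.02,0,0.1,1],[0,0,0,-0.02,0,0.1,1],[0,0,0,0,0,0,1]]';  python3 -c "
from h import *; plan(None,0);inhead()"
```

```text
time: 15.78
position: [0.5639, 0.024, 0.1464]
tool_rot: [0.0, -0.28, 0.96, -0.0]
wrist_force: [-0.4, -0.7, -1.0]
opening: 0.0115
pos mm [563.93  23.99 146.38] psi 122.51 tilt [ 1.e-01 -0.e+00 -1.e+03] F [-0.37 -0.72 -0.95] open 11.5 t 15.78
TCP in head 24.98 5.65 footz 57.88
time: 16.27
position: [0.5649, 0.0249, 0.1374]
tool_rot: [-0.0, -0.28, 0.96, 0.0]
wrist_force: [-0.3, 0.0, -0.4]
opening: 0.0111
pos mm [564.93  24.91 137.39] psi 122.51 tilt [-8.e-01  1.e-01 -1.e+03] F [-0.33  0.05 -0.4 ] open 11.1 t 16.27
TCP in head 26.32 5.89 footz 48.89
```

```bash
python3 -m creep '[[0,0,0,-0.03,0,0.06,1],[0,0,0,0,0,0.06,1],[0,0,0,0,0,0.05,1],[0,0,0,0,0,0,1]]';  python3 -c "
from h import *; plan(None,0);inhead()
from cell import imaging
c=imaging.camera('wrist')['image'];s=imaging.camera('scene');im=s['image'];
x,y=map(int,proj(s,[[.55,.01,.05]])[0])
A=cv2.resize(im[y-40:y+30,x-50:x+50],(500,350),interpolation=cv2.INTER_CUBIC)
B=cv2.resize(c[140:260,220:340],(300,300),interpolation=cv2.INTER_CUBIC);B=cv2.copyMakeBorder(B,0,50,0,0,cv2.BORDER_CONSTANT)
cv2.imwrite('pics/z5.png',np.hstack([A,B])[:,:,::-1])
"
```

```text
time: 16.77
position: [0.5659, 0.0252, 0.1326]
tool_rot: [-0.0, -0.28, 0.96, -0.0]
wrist_force: [-0.4, -0.6, -0.5]
opening: 0.0113
pos mm [565.86  25.21 132.63] psi 122.5 tilt [-2.e-01 -1.e-01 -1.e+03] F [-0.37 -0.56 -0.5 ] open 11.3 t 16.77
TCP in head 27.26 5.64 footz 44.13
```

View pics/z5.png

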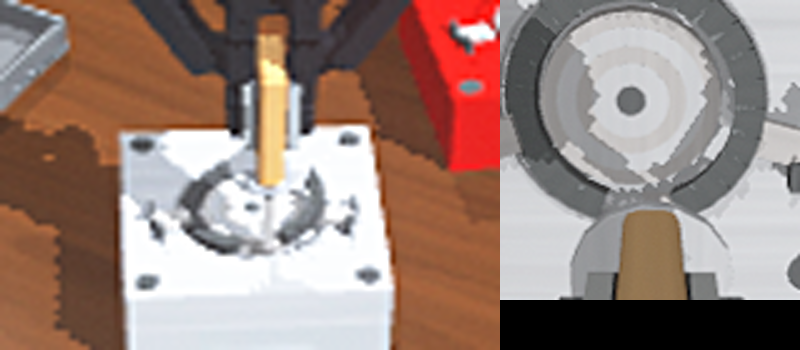

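The ring's +y side now lies over the tab. I'll back the foot out and rise.

```bash
python3 -m creep '[[0,0,0,0,0,0.03,1],[0,0,0,0,-0.1,0,1],[0,0,0,0,-0.12,0,1],[0,0,0,0,-0.09,0,1],[0,0,0,0,0,0,1]]';  python3 -c "
from h import *; plan(None,0);inhead()"; python3 -m creep '[[0,0,0,0,0,-0.1,1],[0,0,0,0,0,-0.3,1],[0,0,0,0,0,-0.7,1],[0,0,0,0,0,-1,1],[0,0,0,0,0,-0.55,1],[0,0,0,0,0,0,1]]';  python3 -c "
from h import *; plan([.5168,.273,.21],24.4);inhead()"
```

```text
time: 17.5
position: [0.5711, 0.0172, 0.1318]
tool_rot: [0.0, -0.28, 0.96, 0.0]
wrist_force: [-0.4, 0.5, -0.5]
opening: 0.0116
pos mm [571.11  17.21 131.82] psi 122.48 tilt [ 1.e-01  1.e-01 -1.e+03] F [-0.44  0.46 -0.51] open 11.6 t 17.5
TCP in head 27.39 -3.92 footz 43.32
time: 18.25
position: [0.5722, 0.0175, 0.2135]
tool_rot: [0.002, -0.28, 0.96, -0.001]
wrist_force: [0.4, 0.4, 0.3]
opening: 0.0111
pos mm [572.2   17.55 213.47] psi 122.51 tilt [ 4.3e+00  1.0e-01 -1.0e+03] F [0.4  0.44 0.32] open 11.1 t 18.25
shift units [-3.019  8.173  0.109] turn units 12.26375
TCP in head 28.49 -4.22 footz 124.97
```

```bash
python3 -m creep '[[0,0,1,-0.25,0.68,0,1],[0,0,1,-0.155,0.71,0,1],[0,0,1,-0.054,0.72,0,1],[0,0,1,0.047,0.72,0,1],[0,0,1,0.147,0.71,0,1],[0,0,1,0.245,0.68,0,1],[0,0,1,0.337,0.64,0,1],[0,0,1,0.424,0.59,0,1],[0,0,1,0.502,0.525,0,1],[0,0,1,0.57,0.45,0,1],[0,0,1,0.627,0.366,0,1],[0,0,1,0.672,0.275,0,1]]'; python3 -m creep '[[0,0,0.26,0,0,0,1],[0,0,0,0,0,0,1],[0,0,0,0,0,0,1]]';python3 -c "
from h import *; plan([.5166,.2732,.148],24.4)"
```

```text
time: 19.75
position: [0.5149, 0.2729, 0.2104]
tool_rot: [-0.0, 0.528, 0.849, -0.001]
wrist_force: [0.8, -0.0, -1.2]
opening: 0.0113
time: 20.12
position: [0.5156, 0.2716, 0.2111]
tool_rot: [-0.0, 0.542, 0.841, -0.0]
wrist_force: [0.5, -1.0, -0.1]
opening: 0.011
pos mm [515.63 271.61 211.1 ] psi 24.42 tilt [-4.e-01 -5.e-01 -1.e+03] F [ 0.52 -1.01 -0.1 ] open 11.0 t 20.12
shift units [0.035 0.053 2.103] turn units 0.0025
```

```bash
python3 -m creep '[[0,0,0,0.035,0.053,0.5,1],[0,0,0,0,0,0.9,1],[0,0,0,0,0,0.6,1],[0,0,0,0,0,0,1],[0,0,0,0,0,0,1]]';python3 -c "
from h import *; plan([.5166,.2732,.0985],24.4)"
```

```text
time: 20.75
position: [0.5169, 0.274, 0.1515]
tool_rot: [0.0, 0.542, 0.841, 0.0]
wrist_force: [0.4, -0.5, -0.3]
opening: 0.0115
pos mm [516.91 273.98 151.49] psi 24.41 tilt [ 3.e-01  1.e-01 -1.e+03] F [ 0.43 -0.45 -0.34] open 11.5 t 20.75
shift units [-0.019 -0.021  1.766] turn units 0.00125
```

```bash
python3 -m creep '[[0,0,0,-0.019,-0.021,0.3,1],[0,0,0,0,0,0.6,1],[0,0,0,0,0,0.6,1],[0,0,0,0,0,0.18,1],[0,0,0,0,0,0,1],[0,0,0,0,0,0,1]]';python3 -c "
from h import *; plan([.5166,.2732,.0985],24.4)"
```

```text
time: 21.5
position: [0.5169, 0.2736, 0.1018]
tool_rot: [0.0, 0.542, 0.841, 0.001]
wrist_force: [0.3, 0.6, -0.9]
opening: 0.0115
pos mm [516.89 273.58 101.75] psi 24.42 tilt [ 1.4e+00  7.0e-01 -1.0e+03] F [ 0.29  0.57 -0.94] open 11.5 t 21.5
shift units [-0.008 -0.014  0.108] turn units 0.0025
```

```bash
python3 -m creep '[[0,0,0,0,-0.01,0.05,1],[0,0,0,0,0,0.03,1],[0,0,0,0,0,0,1]]';python3 -c "
from h import *; plan([.5166,.2732,.0985],24.4)"
```

```text
time: 21.88
position: [0.516, 0.2731, 0.0986]
tool_rot: [0.0, 0.542, 0.841, 0.0]
wrist_force: [-0.6, -0.5, -0.9]
opening: 0.0113
pos mm [515.99 273.13  98.59] psi 24.42 tilt [ 1.e-01  0.e+00 -1.e+03] F [-0.61 -0.5  -0.89] open 11.3 t 21.88
shift units [-0.006  0.019  0.003] turn units 0.0025
```

```bash
python3 -m creep '[[0,0,0,0,0.015,0.012,1],[0,0,0,0,0,0,1],[0,0,0,0,0,0,0.5],[0,0,0,0,0,0,0],[0,0,0,0,0,0,-0.4],[0,0,0,0,0,0,-1],[0,0,0,0,0,0,-1],[0,0,0,0,0,0,-1]]';python3 -c "
from h import *; plan(None,0)"
```

```text
time: 22.88
position: [0.5164, 0.2733, 0.0982]
tool_rot: [-0.0, 0.542, 0.841, 0.0]
wrist_force: [-0.3, 0.1, -0.4]
opening: 0.0856
pos mm [516.44 273.34  98.17] psi 24.42 tilt [    0.     0. -1000.] F [-0.33  0.09 -0.41] open 85.6 t 22.88
```

```bash
python3 -m creep '[[0,0,0,0,0,-0.3,-1],[0,0,0,0,0,-0.8,-1],[0,0,0,0,0,-1,-1],[0,0,0,0,0,-1,-1],[0,0,0,0,0,-0.4,-1],[0,0,0,0,0,0,-1]]';python3 - <<'E'
from h import *
plan([.60,.05,.20],122.5)
E
```

```text
time: 23.62
position: [0.5169, 0.2736, 0.204]
tool_rot: [0.0, 0.542, 0.841, 0.001]
wrist_force: [0.5, 0.0, 1.0]
opening: 0.0855
pos mm [516.92 273.59 204.02] psi 24.42 tilt [ 1.8e+00  9.0e-01 -1.0e+03] F [0.52 0.03 0.99] open 85.5 t 23.62
shift units [-7.931 -0.56   0.132] turn units -12.26
```

```bash
python3 -m creep '[[0,0,-0.92,-0.87,-0.231,0,-1],[0,0,-0.92,-0.833,-0.341,0,-1],[0,0,-0.92,-0.783,-0.445,0,0],[0,0,-0.92,-0.719,-0.542,0,0.1],[0,0,-0.92,-0.644,-0.629,0,0.1],[0,0,-0.92,-0.558,-0.706,0,0.1],[0,0,0,-0.464,-0.771,0,0.1],[0,0,0,-0.464,-0.771,0,0.1],[0,0,0,-0.464,-0.771,0,0.1],[0,0,0,0,0,0,0.1],[0,0,0,0,0,0,0.1]]';python3 - <<'E'
from h import *
from cell import imaging,manip
print(manip.nose_length)
plan([*hw(24.3,17.6),.2],68.5);inhead()
c=imaging.camera("wrist");pickle.dump(c,open("w3.pkl","wb"))
print(fproj(c,[*hw(24.3,17.6),.05]))
s=imaging.camera("top")["image"]
A=cv2.resize(c["image"][200:400,180:380],(500,500),interpolation=cv2.INTER_CUBIC)
B=cv2.resize(s[200:265,125:190],(300,300),interpolation=cv2.INTER_CUBIC);B=cv2.copyMakeBorder(B,0,200,0,0,cv2.BORDER_CONSTANT)
cv2.imwrite("pics/z6.png",np.hstack([A,B])[:,:,::-1])
E
```

```text
time: 25.0
position: [0.5561, 0.034, 0.2021]
tool_rot: [-0.001, 0.186, 0.983, 0.0]
wrist_force: [-0.1, 0.0, 0.4]
opening: 0.0384
0.025
pos mm [556.07  34.01 202.14] psi 68.58 tilt [-2.1e+00  4.0e-01 -1.0e+03] F [-0.08  0.05  0.42] open 38.4 t 25.0
shift units [-0.031  0.001  0.071] turn units 0.01
TCP in head 23.73 18.33 footz 113.64
[280.2617122 192.7375578]
```

View pics/z6.png

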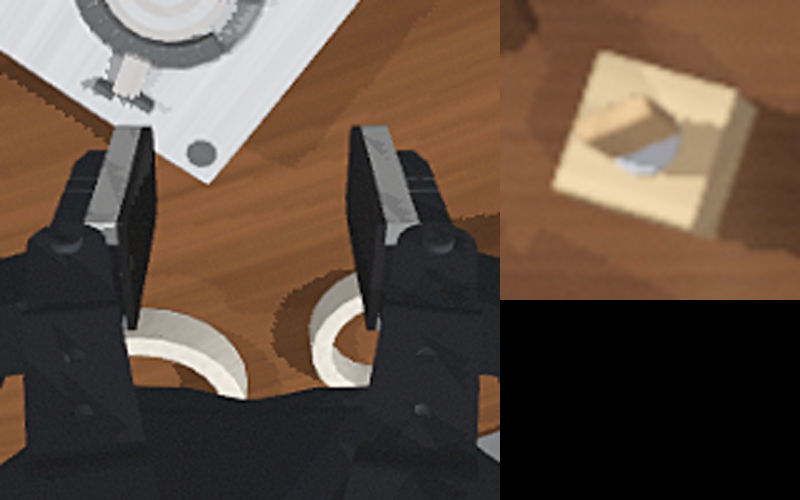

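The pick hangs correctly in its stand (right crop). Next I'll descend to the lifted bar beside the left end.

```bash
python3 -m creep '[[0,0,0,-0.02,0,0.5,0.1],[0,0,0,0,0,1,0.1],[0,0,0,0,0,1,0.1],[0,0,0,0,0,1,0.1],[0,0,0,0,0,0.5,0.1],[0,0,0,0,0,0,0.1],[0,0,0,0,0,0,0.1]]';python3 - <<'E'
from h import *
plan([*hw(24.3,17.6),.072],68.5);inhead()
E
```

```text
time: 25.98
position: [0.5582, 0.0336, 0.084]
tool_rot: [0.001, 0.186, 0.983, 0.0]
wrist_force: [0.2, 0.3, -0.7]
opening: 0.0387
pos mm [558.16  33.61  84.01] psi 68.59 tilt [ 1.6e+00  1.0e-01 -1.0e+03] F [ 0.21  0.31 -0.68] open 38.7 t 25.98
shift units [ 0.039 -0.012  0.4  ] turn units 0.01125
TCP in head 25.28 16.87 footz -4.49
```

```bash
python3 -m creep '[[0,0,0,0.02,0,0.2,0.1],[0,0,0,0,0,0.17,0.1],[0,0,0,0,0,0,0.1],[0,0,0,0,0,0,0.1]]';python3 - <<'E'
from h import *
plan([*hw(24.3,17.6),.072],68.5);inhead()
E
```

```text
time: 26.48
position: [0.5568, 0.0336, 0.0721]
tool_rot: [0.0, 0.186, 0.983, 0.0]
wrist_force: [-0.1, -0.1, -1.1]
opening: 0.0382
pos mm [556.79  33.65  72.13] psi 68.58 tilt [    0.     0. -1000.] F [-0.07 -0.08 -1.08] open 38.2 t 26.48
shift units [-0.004  0.003  0.004] turn units 0.01
TCP in head 24.14 17.64 footz -16.37
```

```bash
python3 -m creep '[[0,0,0,0,0,0,0.4],[0,0,0,0,0,0,0.6],[0,0,0,0,0,0,0.6]]';python3 -c "
from h import *
plan(None,0)"; python3 -m creep '[[0,0,0,0,0,0,0.75],[0,0,0,0,0,0,0.85],[0,0,0,0,0,0,1],[0,0,0,0,0,0,1],[0,0,0,0,0,0,1]]';python3 -c "
from h import *
plan(None,0)"
```

```text
time: 26.85
position: [0.5568, 0.0337, 0.0721]
tool_rot: [0.0, 0.186, 0.983, 0.0]
wrist_force: [-0.8, 0.3, -0.6]
opening: 0.0173
pos mm [556.82  33.68  72.14] psi 68.58 tilt [ 1.e-01  0.e+00 -1.e+03] F [-0.78  0.26 -0.65] open 17.3 t 26.85
time: 27.48
position: [0.557, 0.0334, 0.0722]
tool_rot: [0.0, 0.186, 0.983, -0.0]
wrist_force: [1.4, -2.3, 0.3]
opening: 0.0053
pos mm [557.03  33.43  72.21] psi 68.57 tilt [ 5.e-01 -5.e-01 -1.e+03] F [ 1.41 -2.28  0.27] open 5.3 t 27.48
```

```bash
python3 -m creep '[[0,0,0,0,0,0,1],[0,0,0,0,0,0,1]]';python3 - <<'E'
from h import *
from cell import imaging
plan(None,0)
c=imaging.camera("wrist");im=c["image"]; s=imaging.camera("scene")
x,y=map(int,proj(s,[[.55,.01,.05]])[0])
A=cv2.resize(s["image"][y-40:y+30,x-50:x+50],(400,280),interpolation=cv2.INTER_CUBIC)
B=cv2.resize(im[120:330,160:400],(400,350),interpolation=cv2.INTER_CUBIC)
A=cv2.copyMakeBorder(A,0,70,0,0,cv2.BORDER_CONSTANT)
cv2.imwrite("pics/z7.png",np.hstack([B,A])[:,:,::-1])
E
```

```text
time: 27.72
position: [0.557, 0.0335, 0.0722]
tool_rot: [0.0, 0.186, 0.983, -0.0]
wrist_force: [0.8, -2.6, 1.5]
opening: 0.0053
pos mm [557.01  33.47  72.2 ] psi 68.58 tilt [ 5.e-01 -5.e-01 -1.e+03] F [ 0.8  -2.59  1.55] open 5.3 t 27.73
```

View pics/z7.png

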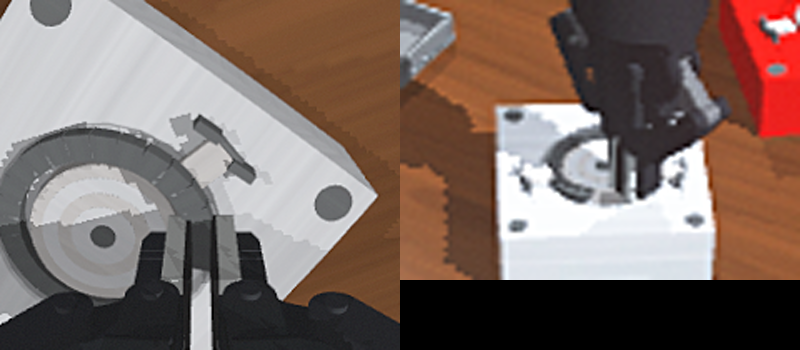

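The bar sits between the pads. I'll draw it up slowly.

```bash
python3 -m creep '[[0,0,0,0,0,-0.06,1],[0,0,0,0,0,-0.08,1],[0,0,0,0,0,-0.08,1],[0,0,0,0,0,0,1]]';python3 -c "
from h import *
plan(None,0)"; python3 -m creep '[[0,0,0,0,0,-0.08,1],[0,0,0,0,0,-0.08,1],[0,0,0,0,0,-0.08,1],[0,0,0,0,0,0,1]]';python3 -c "
from h import *
plan(None,0)"
```

```text
time: 28.32
position: [0.5571, 0.0327, 0.0783]
tool_rot: [0.0, 0.186, 0.983, -0.001]
wrist_force: [3.4, -6.0, -4.8]
opening: 0.0057
pos mm [557.11  32.71  78.33] psi 68.56 tilt [ 4.0e-01 -2.1e+00 -1.0e+03] F [ 3.43 -6.04 -4.79] open 5.7 t 28.32
time: 28.82
position: [0.557, 0.0313, 0.0849]
tool_rot: [0.0, 0.186, 0.982, -0.003]
wrist_force: [4.6, -9.1, -9.9]
opening: 0.0053
pos mm [556.98  31.31  84.89] psi 68.52 tilt [-2.0e-01 -5.3e+00 -1.0e+03] F [ 4.59 -9.15 -9.86] open 5.3 t 28.82
```

The side force is about 10 N, which is more than I expected. I'll check by pixel colours whether the left tab was under the ring before the grasp.

```bash
python3 - <<'E'
from h import *
from cell import imaging
now=imaging.camera("wrist");pickle.dump(now,open("w4.pkl","wb"))
def prof(c,th,z):
    o=[]
    for r in range(22,52,2):
        a=np.radians(th);u=fproj(c,[*hw(r*np.cos(a),r*np.sin(a)),z]);x,y=np.round(u).astype(int)
        o.append(int(c["image"][y,x].mean()) if 0<=x<560 and 0<=y<420 else -1)
    return o
print("r",list(range(22,52,2)))
for n in ("w2","w3","w4"):
    c=pickle.load(open(n+".pkl","rb"))
    for th in (75,-75,110,60): print(n,th,prof(c,th,.050))
E
```

```text
r [22, 24, 26, 28, 30, 32, 34, 36, 38, 40, 42, 44, 46, 48, 50]
w2 75 [204, 120, 112, 79, 74, 211, 207, 207, 206, 206, 206, 207, 214, 100, 201]
w2 -75 [204, 230, 119, 113, 106, 214, 205, 205, 205, 203, 205, 159, 153, 43, 165]
w2 110 [206, 130, 140, 115, 117, 117, 140, 199, 223, 222, 223, 223, 222, 220, 220]
w2 60 [206, 136, 114, 114, 113, 112, 126, 162, 220, 221, 218, 221, 221, 223, 198]
w3 75 [148, 137, 109, 110, 108, 98, 102, 203, 208, 206, 207, 207, 214, 106, 211]
w3 -75 [77, 103, 110, 106, 131, 215, 206, 206, 206, 204, 205, 207, 210, 122, 200]
w3 110 [212, 146, 112, 110, 111, 112, 78, 154, 225, 223, 223, 223, 222, 221, 221]
w3 60 [153, 156, 109, 119, 115, 99, 123, 153, 209, 222, 220, 221, 224, 225, 210]
w4 75 [99, 99, 98, 95, 207, 184, 183, 183, 202, 201, 200, 200, 205, 122, 209]
w4 -75 [59, 61, 74, 72, 115, 93, 30, 30, 34, 36, 35, 32, 33, 32, 32]
w4 110 [95, 96, 98, 88, 76, 211, 209, 193, 215, 217, 216, 217, 217, 215, 214]
w4 60 [95, 95, 96, 99, 223, 219, 154, 112, 198, 196, 196, 217, 215, 194, 217]
```

The ring did rest on the left tab: the bar is dark out to r=34. The side force fits the loose side binding on the hub wall as the ring tilts, so I'll ease about 3 mm toward head -y and check.

```bash
python3 -m creep '[[0,0,0,-0.05,-0.035,0,1],[0,0,0,-0.05,-0.035,0,1],[0,0,0,0,0,0,1]]';python3 -c "
from h import *
plan(None,0)
from cell import manip; print(manip.read_state()['moment'])"
```

```text
time: 29.25
position: [0.5582, 0.0309, 0.0853]
tool_rot: [-0.001, 0.186, 0.983, 0.0]
wrist_force: [2.2, -2.5, -5.1]
opening: 0.0052
pos mm [558.16  30.87  85.26] psi 68.59 tilt [-1.6e+00  8.0e-01 -1.0e+03] F [ 2.16 -2.47 -5.15] open 5.2 t 29.25
[-0.22926538 -0.26089477  0.09171182]
```

```bash
python3 -m creep '[[0,0,0,-0.03,-0.02,-0.06,1],[0,0,0,-0.03,-0.02,-0.06,1],[0,0,0,0,0,0,1]]';python3 -c "
from h import *
plan(None,0)"
```

```text
time: 29.62
position: [0.5595, 0.03, 0.0897]
tool_rot: [-0.001, 0.185, 0.983, 0.001]
wrist_force: [-0.2, 4.1, -3.2]
opening: 0.0051
pos mm [559.46  29.97  89.65] psi 68.62 tilt [   -1.      2.4 -1000. ] F [-0.24  4.13 -3.24] open 5.1 t 29.62
```

```bash
python3 -m creep '[[0,0,0,-0.03,-0.02,-0.06,1],[0,0,0,-0.03,-0.02,-0.06,1],[0,0,0,0,0,0,1]]';python3 -c "
from h import *
plan(None,0)"
```

```text
time: 30.0
position: [0.561, 0.0273, 0.0932]
tool_rot: [-0.0, 0.186, 0.983, 0.0]
wrist_force: [-0.9, 3.9, -4.0]
opening: 0.0051
pos mm [561.03  27.26  93.16] psi 68.58 tilt [-5.e-01  6.e-01 -1.e+03] F [-0.92  3.91 -4.02] open 5.1 t 30.0
```

```bash
python3 -m creep '[[0,0,0,0.02,0.014,-0.07,1],[0,0,0,0.02,0.014,-0.07,1],[0,0,0,0,0,0,1]]';python3 -c "
from h import *
plan(None,0)"
```

```text
time: 30.38
position: [0.5615, 0.0277, 0.0982]
tool_rot: [0.001, 0.186, 0.983, -0.001]
wrist_force: [-0.2, 0.2, 0.2]
opening: 0.0049
pos mm [561.51  27.66  98.2 ] psi 68.56 tilt [    2.3    -1.6 -1000. ] F [-0.22  0.19  0.23] open 4.9 t 30.38
```

```bash
python3 -m creep '[[0,0,0,0,0,-0.07,1],[0,0,0,0,0,-0.07,1],[0,0,0,0,0,0,1]]';python3 -c "
from h import *
plan(None,0)"
```

```text
time: 30.75
position: [0.5609, 0.0282, 0.1019]
tool_rot: [0.0, 0.186, 0.983, -0.0]
wrist_force: [-0.1, 0.2, -0.1]
opening: 0.005
pos mm [560.86  28.17 101.91] psi 68.58 tilt [ 1.e+00 -2.e-01 -1.e+03] F [-0.06  0.23 -0.13] open 5.0 t 30.75
```

The ring is clear. Carrying it to above the tray.

```bash
python3 -m creep '[[0,0,0,0,0,-0.4,1],[0,0,0,0,0,-0.8,1],[0,0,0,0,0,-0.8,1],[0,0,0,-0.06,-0.4,0,1],[0,0,0,-0.14,-0.9,0,1],[0,0,0,-0.14,-0.9,0,1],[0,0,0,-0.14,-0.9,0,1],[0,0,0,-0.14,-0.9,0,1],[0,0,0,-0.14,-0.9,0,1],[0,0,0,-0.14,-0.9,0,1],[0,0,0,-0.14,-0.9,0,1],[0,0,0,-0.14,-0.9,0,1]]';python3 -m creep '[[0,0,0,-0.06,-0.4,0,1],[0,0,0,0,0,0,1],[0,0,0,0,0,0,1]]';python3 - <<'E'
from h import *
from cell import imaging
plan([.508,-.210,.06],68.5)
c=imaging.camera("wrist");s=imaging.camera("scene");t=imaging.camera("top");pickle.dump((c,s,t),open("c5.pkl","wb"))
x,y=map(int,proj(s,[[.5,-.22,.08]])[0]);x2,y2=map(int,proj(t,[[.545,.006,.045]])[0])
A=cv2.resize(s["image"][y-45:y+45,x-45:x+45],(360,360),interpolation=cv2.INTER_CUBIC)
B=cv2.resize(c["image"][100:300,180:380],(360,360),interpolation=cv2.INTER_CUBIC)
cv2.imwrite("pics/z8.png",np.hstack([A,B])[:,:,::-1])
E
```

```text
time: 32.25
position: [0.5088, -0.1982, 0.1605]
tool_rot: [-0.001, 0.186, 0.983, -0.0]
wrist_force: [-0.4, 1.1, -0.3]
opening: 0.0052
time: 32.62
position: [0.5074, -0.2081, 0.1612]
tool_rot: [-0.0, 0.186, 0.983, 0.0]
wrist_force: [-0.2, -0.3, -0.3]
opening: 0.0052
pos mm [ 507.37 -208.06  161.22] psi 68.62 tilt [-4.e-01  7.e-01 -1.e+03] F [-0.16 -0.3  -0.32] open 5.2 t 32.62
shift units [-0.045 -0.054  3.374] turn units 0.015
```

View pics/z8.png

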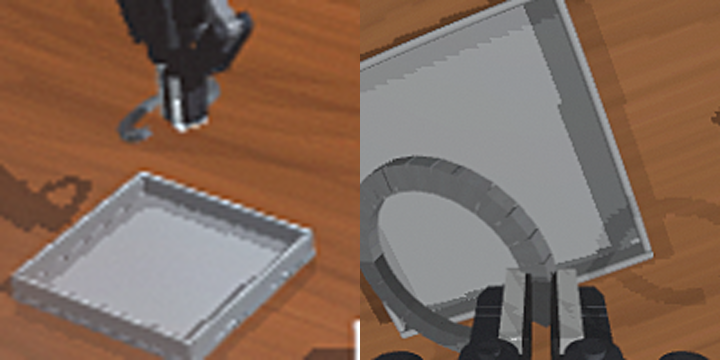

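The ring is held and slopes down toward the tray centre. I'll lower until its far edge touches.

```bash
python3 -m creep '[[0,0,0,-0.03,-0.04,0.4,1],[0,0,0,0,0,0.9,1],[0,0,0,0,0,0.9,1],[0,0,0,0,0,0.45,1],[0,0,0,0,0,0.1,1],[0,0,0,0,0,0,1],[0,0,0,0,0,0,1]]';python3 -c "
from h import *
plan([.508,-.21,.06],68.5)";python3 -m creep '[[0,0,0,0,0,0.1,1],[0,0,0,0,0,0.1,1],[0,0,0,0,0,0,1]]';python3 -c "
from h import *
plan([.508,-.21,.06],68.5)"
```

```text
time: 33.65
position: [0.5087, -0.2105, 0.0799]
tool_rot: [0.001, 0.186, 0.983, -0.0]
wrist_force: [-0.2, 0.6, -0.4]
opening: 0.0048
pos mm [ 508.7  -210.49   79.92] psi 68.58 tilt [ 1.8e+00 -8.0e-01 -1.0e+03] F [-0.21  0.61 -0.39] open 4.8 t 33.65
shift units [0.029 0.007 0.664] turn units 0.01
time: 34.02
position: [0.5076, -0.2101, 0.0727]
tool_rot: [-0.0, 0.186, 0.983, 0.0]
wrist_force: [-0.7, -0.4, -0.4]
opening: 0.0048
pos mm [ 507.64 -210.08   72.74] psi 68.58 tilt [-4.e-01  2.e-01 -1.e+03] F [-0.73 -0.36 -0.43] open 4.8 t 34.02
shift units [-0.01   0.007  0.425] turn units 0.01
```

```bash
python3 -m creep '[[0,0,0,0,0,0.1,1],[0,0,0,0,0,0.1,1],[0,0,0,0,0,0,1]]';python3 -c "
from h import *
plan([.508,-.21,.06],68.5)"
```

```text
time: 34.4
position: [0.5076, -0.21, 0.0666]
tool_rot: [-0.0, 0.186, 0.983, 0.0]
wrist_force: [-0.1, 0.4, -0.8]
opening: 0.0049
pos mm [ 507.57 -210.04   66.59] psi 68.59 tilt [-7.e-01  3.e-01 -1.e+03] F [-0.09  0.43 -0.83] open 4.9 t 34.4
shift units [-0.013  0.006  0.22 ] turn units 0.01125
```

```bash
python3 -m creep '[[0,0,0,0,0,0.1,1],[0,0,0,0,0,0,1]]';python3 -c "
from h import *
plan([.508,-.21,.06],68.5)"
```

```text
time: 34.65
position: [0.5077, -0.2101, 0.0637]
tool_rot: [-0.0, 0.186, 0.983, 0.0]
wrist_force: [0.5, -0.4, -1.3]
opening: 0.0047
pos mm [ 507.7  -210.1    63.74] psi 68.58 tilt [-4.e-01  2.e-01 -1.e+03] F [ 0.48 -0.45 -1.28] open 4.7 t 34.65
shift units [-0.008  0.007  0.125] turn units 0.01
```

```bash
python3 -m creep '[[0,0,0,0,0,0.1,1],[0,0,0,0,0,0,1]]';python3 -c "
from h import *
plan([.508,-.21,.06],68.5)"
```

```text
time: 34.9
position: [0.5077, -0.2101, 0.0607]
tool_rot: [-0.0, 0.186, 0.983, 0.0]
wrist_force: [0.4, -0.2, -1.0]
opening: 0.0053
pos mm [ 507.66 -210.07   60.71] psi 68.59 tilt [-5.e-01  2.e-01 -1.e+03] F [ 0.37 -0.22 -1.01] open 5.3 t 34.9
shift units [-0.01   0.006  0.024] turn units 0.01125
```

```bash
python3 -m creep '[[0,0,0,0,0,0.1,1],[0,0,0,0,0,0.07,1],[0,0,0,0,0,0,1]]';python3 -c "
from h import *
plan(None,0)"
```

```text
time: 35.28
position: [0.5077, -0.2101, 0.0556]
tool_rot: [-0.0, 0.186, 0.983, 0.0]
wrist_force: [-0.3, 0.1, -0.6]
opening: 0.0054
pos mm [ 507.66 -210.07   55.61] psi 68.58 tilt [-5.e-01  2.e-01 -1.e+03] F [-0.32  0.06 -0.61] open 5.4 t 35.27
```

```bash
python3 -m creep '[[0,0,0,0,0,0.1,1],[0,0,0,0,0,0.03,1],[0,0,0,0,0,0,1]]';python3 -c "
from h import *
plan(None,0)"
```

```text
time: 35.65
position: [0.5079, -0.2101, 0.052]
tool_rot: [0.0, 0.186, 0.983, 0.0]
wrist_force: [0.9, 0.8, 0.3]
opening: 0.0048
pos mm [ 507.91 -210.09   51.96] psi 68.58 tilt [ 1.e-01  2.e-01 -1.e+03] F [0.91 0.78 0.29] open 4.8 t 35.65
```

```bash
python3 -m creep '[[0,0,0,0,0,0.1,1],[0,0,0,0,0,0,1]]';python3 -c "
from h import *
plan(None,0)"
```

```text
time: 35.9
position: [0.5079, -0.2101, 0.049]
tool_rot: [0.0, 0.186, 0.983, 0.0]
wrist_force: [1.1, 1.1, 2.8]
opening: 0.0051
pos mm [ 507.95 -210.07   48.96] psi 68.59 tilt [ 1.e-01  1.e-01 -1.e+03] F [1.12 1.14 2.76] open 5.1 t 35.9
```

```bash
python3 -m creep '[[0,0,0,0,0,0.1,1],[0,0,0,0,0,0,1]]';python3 -c "
from h import *
plan(None,0)"
```

```text
time: 36.15
position: [0.5079, -0.21, 0.046]
tool_rot: [0.0, 0.186, 0.983, 0.0]
wrist_force: [-0.4, 2.0, 4.2]
opening: 0.0052
pos mm [ 507.89 -209.97   45.99] psi 68.59 tilt [ 1.e-01  3.e-01 -1.e+03] F [-0.35  1.99  4.22] open 5.2 t 36.15
```

```bash
python3 -m creep '[[0,0,0,0,0,0.1,1],[0,0,0,0,0,0,1]]';python3 -c "
from h import *
plan(None,0)"
```

```text
time: 36.4
position: [0.5074, -0.2102, 0.0428]
tool_rot: [-0.0, 0.186, 0.983, -0.0]
wrist_force: [-0.5, 0.3, 3.2]
opening: 0.0051
pos mm [ 507.44 -210.18   42.76] psi 68.58 tilt [-9.e-01 -2.e-01 -1.e+03] F [-0.55  0.35  3.19] open 5.1 t 36.4
```

```bash
python3 -m creep '[[0,0,0,0,0,0.1,1],[0,0,0,0,0,0.05,1],[0,0,0,0,0,0,1]]';python3 -c "
from h import *
plan(None,0)"
```

```text
time: 36.78
position: [0.5075, -0.2099, 0.0384]
tool_rot: [-0.0, 0.186, 0.983, 0.0]
wrist_force: [-0.8, 3.0, 5.7]
opening: 0.0051
pos mm [ 507.55 -209.89   38.35] psi 68.59 tilt [-6.e-01  5.e-01 -1.e+03] F [-0.79  3.02  5.74] open 5.1 t 36.77
```

```bash
python3 -m creep '[[0,0,0,0,0,0.08,1],[0,0,0,0,0,0,1]]';python3 -c "
from h import *
plan(None,0)"
```

```text
time: 37.02
position: [0.5075, -0.2102, 0.0358]
tool_rot: [-0.0, 0.186, 0.983, -0.0]
wrist_force: [-1.3, 0.6, 3.7]
opening: 0.0053
pos mm [ 507.51 -210.17   35.78] psi 68.58 tilt [-7.e-01 -0.e+00 -1.e+03] F [-1.33  0.64  3.7 ] open 5.3 t 37.02
```

```bash
python3 -m creep '[[0,0,0,0,0,0,0.8],[0,0,0,0,0,0,0.6],[0,0,0,0,0,0,0.5],[0,0,0,0,0,0,0.5],[0,0,0,0,0,0,0.5]]'; python3 -m creep '[[0,0,0,0,0,-0.2,0.5],[0,0,0,0,0,-0.5,0.5],[0,0,0,0,0,-1,0.5],[0,0,0,0,0,-1,0.5],[0,0,0,0,0,-1,0.5],[0,0,0,1,0,-1,0.5],[0,0,0,1,0,0,0.5],[0,0,0,1,0,0,0.5],[0,0,0,1,0,0,0.5],[0,0,0,1,0,0,0.5],[0,0,0,0,0,0,0.5],[0,0,0,0,0,0,0.5]]'; python3 - <<'E'
from h import *
from cell import imaging
plan(None,0)
t=imaging.camera("top");s=imaging.camera("scene");pickle.dump((t,s),open("c6.pkl","wb"))
o=pickle.load(open("cams0.pkl","rb"))
for n,c,z,T in(("top",t,.01,25),("scene",s,.01,25)):
    d=cv2.absdiff(c["image"],o[n]["image"]).max(2)
    m=np.uint8(d>T)*255
    for k in cv2.findContours(m,cv2.RETR_EXTERNAL,cv2.CHAIN_APPROX_NONE)[0]:
        if cv2.contourArea(k)>25:
            x,y,w,h=cv2.boundingRect(k);p=onz(c,(x+w/2,y+h/2),z)
            print(n,(x,y,w,h),cv2.contourArea(k),(p[:2]*1000).round())
x,y=map(int,proj(t,[[.497,-.238,.01]])[0])
g=cv2.cvtColor(t["image"],cv2.COLOR_RGB2GRAY)[y-30:y+30:2,x-32:x+32:2]
for r in g: print("".join("#" if v<75 else "+" if v<105 else "." for v in r))
print(g.min(),np.median(g))
E
```

```text
time: 37.65
position: [0.5079, -0.2102, 0.0361]
tool_rot: [0.0, 0.186, 0.983, -0.0]
wrist_force: [-0.4, 0.3, 0.0]
opening: 0.0214
time: 39.15
position: [0.3693, -0.1559, 0.1781]
tool_rot: [0.001, 0.186, 0.983, -0.0]
wrist_force: [0.0, 0.1, 1.1]
opening: 0.0212
pos mm [ 369.35 -155.87  178.13] psi 68.58 tilt [    2.8    -1.2 -1000. ] F [0.05 0.07 1.12] open 21.2 t 39.15
top (0, 378, 33, 35) 816.0 [148. 567.]
top (151, 232, 409, 188) 24386.5 [ 308. -183.]
top (0, 209, 23, 14) 68.5 [548. 624.]
top (260, 206, 30, 29) 183.0 [549.   5.]
top (212, 116, 10, 14) 54.5 [790. 152.]
scene (524, 340, 36, 58) 915.5 [664. 617.]
scene (473, 245, 87, 96) 2116.5 [497. 547.]
scene (262, 201, 29, 20) 166.0 [511. -12.]
scene (191, 174, 28, 17) 151.5 [ 502. -229.]
scene (393, 143, 33, 20) 87.5 [ 96. 192.]
scene (304, 117, 45, 20) 169.0 [ 84. -74.]
scene (508, 64, 52, 75) 1728.5 [-425.  460.]
scene (331, 46, 26, 38) 556.5 [-364. -207.]
scene (542, 43, 18, 22) 271.5 [-892.  463.]
scene (545, 0, 15, 43) 301.5 [-1300.   425.]
scene (333, 0, 110, 117) 4808.5 [-508.  -84.]
scene (107, 0, 323, 186) 10840.0 [ -21.
[... 306 characters left out ...]
+...+..........................
++..+...........................
++..............................
++..............................
++..............................
++............................++
++...........................+++
++..........................++++
++.........................+++++
++........................++++++
++.......................+##+++.
++....................+..###+++.
++.................++...####+.+.
++...................+.+####+.+.
++..............++#+#+++####+.+.
++..............++.+..######....
++...................+#####+.+..
++.............++++++#####++.+..
++..++.........+###.+######+.+..
++..++..............#######.....
++.................+#######.+...
58 130.0
```

```bash
python3 - <<'E'
from h import *
t,s=pickle.load(open("c6.pkl","rb"));o=pickle.load(open("cams0.pkl","rb"))
d=cv2.absdiff(s["image"],o["scene"]["image"]).max(2)[165:200,180:230]
m=np.uint8(d>18)*255
ys,xs=np.nonzero(m);print("bbox",xs.min()+180,xs.max()+180,ys.min()+165,ys.max()+165)
for r in m[::1]: print("".join("#" if v else "." for v in r))
for cx,cy in((.497,-.238),(.502,-.229)):
    a=np.linspace(0,2*np.pi,60);P=proj(s,np.c_[cx+.034*np.cos(a),cy+.034*np.sin(a),0*a+.0095]);print("flat ring bbox",P.min(0),P.max(0))
E
```

```text
bbox 191 218 174 190
..................................................
..................................................
..................................................
..................................................
..................................................
..................................................
..................................................
..................................................
..................................................
.....................#####.######.................
.................##################...............
...............#####################..............
..............#############.#########.............
.............#######...........#######............
.............#####................####............
...........#######................####............
...........#####..................#####...........
...........#####...................####...........
............####.................######...........
............####................#######...........
............#####..............########...........
.............########........########.............
..............#######......#########..............
..............#######......########...............
................#####.......#####.................
..................##.........#....................
..................................................
..................................................
..................................................
..................................................
..................................................
..................................................
..................................................
..................................................
..................................................
flat ring bbox [190.16659356 173.10483261] [216.45784094 188.5354921 ]
flat ring bbox [191.84607133 175.04331544] [218.26020627 190.6299283 ]
```

The ring's outline (191–218, 174–190) matches a ring lying flat at (502,-229). Handing in.

```bash
python3 -c "
from cell import manip; print(manip.job_done())"
```

```text
the job is handed in; nothing more can be done
None
```

The ring is out of the head and lies flat in the grey tray, and the pick hangs back upright in its stand. I handed the job in at about 39 s of robot time, with the gripper open and touching nothing; no verdict came back.

- **Feeling and lifting:** The foot met the pocket floor about 5.1 mm below the ring's underside, at about 2.4 N. It slid under the left (+y) end without resistance, so that end was the free one. Lifting past the left tab took about 6 N, and camera pixel values at the tab then showed the ring resting on it.
- **Taking the ring off:** The wrist force reached about 10 N sideways and 10 N down, probably because the loose side was binding on the hub. I eased about 3 mm toward head -y and the force fell, then rose until it was free.
- **Last checks:** In the scene camera the ring's outline matches a flat ring at about (502, -229) mm in the tray. The view from above shows the pick upright in its stand after I released it, and the scene camera still saw it unchanged at the end.
- **Unsettled points:**
  - The gripper read about 5 mm on the 8 mm bar; I took that as a grip at the very tips.
  - At the end the arm hid part of the tray from the top camera, so flatness rests on the scene view alone.
  - The top camera showed a small image change at the cup. The scene camera showed none, so I took it as lighting.

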